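# Eject a rapping plate and hold it against the sprung stop for fastening

### The arm

A 6-joint arm with a two-finger parallel gripper is mounted at the origin on the work surface. World frame = base frame: x ahead of the robot, y to its left, z up, the work surface at z = 0. Lengths are in mm, angles in rad, forces in N, time in s.
With the tool pointing down it reaches from about 400 to 925 mm from the base axis. Payload 12.5 kg.
Tool frame: the origin (TCP) lies at the very end of the fingers, on their centre line; the grasp point (between the pads) lies 19 mm behind it; z points along the fingers, y is the direction in which the jaws open and shut (so a half turn about z gives the same grasp; the last joint's range is limited). The gripper opens to 95 mm and grips with 3 to 60 N. Pads are 20 mm wide; open, the fingers measure 119 mm over their backs; the gripper's body (75 mm by 180 mm) begins 59 mm behind the grasp point.
Start: joints at [-0.106, 0.491, 1.559, -0, 1.092, -0.106], TCP at [625.021, 0.02, 175.961] pointing down, gripper open.
Joint ranges: [-3.1, 3.1], [-0.84, 2.19], [0.05, 2.79], [-1.13, 4.28], [0.06, 2.93], [-2.69, 2.69]. Speed limits (rad/s): [2.22, 2.22, 2.79, 3.14, 3.14, 3.14].

### API

Orientations are given as [roll, pitch, yaw] about the fixed x, y, z axes, in that order (R = Rz(yaw) Ry(pitch) Rx(roll)).
In Python, from cell import env gives the robot as it stands.
- The arm moves only by the shell command python3 -m pendant 'ROWS'. ROWS is JSON, a list that holds one entry, the list of rows, each a list of 5 numbers: the opening, from 0 (shut) to 1 (fully open), then the shift along the tool's x, y, z in m, then the turn about the tool's z in rad. A call has exactly 8 rows; each row is the pose to reach, as a shift and turn from the pose commanded when the call began, along the tool's axes at that moment; what a row does not reach only later rows make up. A row lasts 1/10 s, in which the tool goes at most 50 mm and 8.59 degrees, less where a joint would pass 70% of its speed; a pose out of reach is approached as far as the arm can. A call with a gripper value outside its range is refused whole. The fingers move at their own pace and stop on an object; the grip force is fixed at half the most. Time passes only in rows, so rows that repeat a pose let the fingers close, or fill a call up. It gives the time, the measured TCP pose, the force and the opening at its end, in the units of the state.
- env.state(): the state, without advancing time (a new reading comes with each control period).
- env.read_camera(name): name is "scene" or "side" or "wrist"; returns a dict with "image" (420x560x3 uint8, blue, green, red), "range_z" (420x560 float32, mm along the optical axis (not along the pixel's ray), 0 where there is no reading), "fx", "fy", "cx", "cy" (pixels), "dist" ([k1, k2, p1, p2, k3] as OpenCV has them; the pictures are not rectified), "rvec" (rotation vector, rad) and "tvec" (3), from world to camera coordinates, as OpenCV has them; the wrist camera has in their place "tool_from_camera" (4x4, takes a point from camera to tool coordinates, whose origin is the TCP and whose axes are the flange's). Camera axes: x right, y down, z forward; pixel columns grow to the right and rows downward; lengths in mm; the calibration is good to about 2 mm. A picture is of the moment at which its call begins: read the wrist's pose just before it.
- env.job_done(): hands the job in, once; it reports no verdict.
The state is a dict: "t": time; "joints": joint angles; "qvel": joint speeds; "tau": joint torques, N m; "eef_pos": TCP position; "tcp_rot": TCP orientation; "ft_force": force on the tool from outside, world axes, zero at the start; "moment": the same for the moment, N m; "opening": opening from 0.0 (shut) to 1.0 (fully open).
Only numpy, scipy, OpenCV 4.12 (cv2) and the standard library are available. Lean on these libraries where they do the work, as an engineer would, in place of code of your own. Each camera call takes 0.05 s, during which the arm holds its last target. There are 200 camera calls.

### The job

Push the yellow ejector slide on the blue holder all the way along so that the brass rapping plate comes out onto the apron, then pick that plate up. Lay it flat and lengthwise along the middle of the boss on the red core box half and push its end squarely against the sprung steel stop until the black needle stands in the green band, never letting the needle go into the red. Finish while still gripping the plate and holding it steadily there, needle in the green, so that a colleague can drive the screws; leave everything else on the bench where it is.

Things in the scene. Friction and masses are not known exactly. Their poses are not given: they have to be found in the camera images.
- holder: Fixed blue plate holder. Origin: on the bench under it; x its long axis, z up. Channel from x = -37 mm (open mouth) to +98 mm, 60 mm wide, floor 45 mm above the bench, roofed (from x = -28 mm) up to 63 mm, with a slot for the slide. The plate comes out towards -x. Dark foot under it all (apron too): 74 mm wide, 12 mm high.
- ejector (a joint): Spring ejector slide of the holder, metres: 0 at rest, 0.102 fully pushed (end stop); grows as the yellow knob moves along the holder's -x. Spring back-force 1.2 N at rest to 5.3 N fully pushed; it returns when let go and the plate stays out. Fully pushed, the plate's middle is at about holder x = -84 mm, wholly out of the mouth and clear of the roof, so it can be lifted straight up.
- ejector_knob (a point): Centre of the top of the yellow ejector knob, 108 mm above the bench; at rest at holder x = +69 mm, y = 0. The knob is an upright block 20 mm along holder x, 18 mm wide (y), 36 mm tall (72 to 108 mm above the bench), free all round above the roof. Pinch it across its width or push it from behind.
- plate: Brass rapping plate in the holder: 90 mm long (x), 40 mm wide (y), 10 mm thick, about 0.3 kg, dark screw holes on top, both ends alike. Origin: centre of its underside; z up. At the start it lies lengthwise in the channel under the roof. On the apron it overhangs 8 mm on both sides; grip it across its width from above.
- jig: Fixed jig: steel base 130 mm wide, x = -95 to +155 mm, 10 mm high, with the red core box half, 150 x 110 mm, flat top 50 mm above the bench, centred on the origin. Origin: on the bench under the core box half; x runs along the boss, the plate is pressed towards +x; z up. Sprung stop at the +x end, its grey bracket (x = +123 to +145 mm) 95 mm high.
- boss_top (a point): Centre of the top of the boss on the core box half: a straight raised bar 110 mm long (jig x from -55 to +55 mm), 26 mm wide, 25 mm high, bare metal on top, its top 75 mm above the bench. The plate lies on it, overhanging 7 mm on both sides.
- stop (a joint): Sprung stop, metres: 0 at rest, up to 0.040, grows as it is pushed towards the jig's +x. Spring 500 N/m (no preload), so 0.018 takes 9 N. The black needle on it shows the travel on the gauge: white from 0 to 0.012, green 0.012 to 0.024 (6 to 12 N), yellow 0.024 to 0.030, red beyond 0.030.
- stop_face (a point): Centre of the stop's flat front face (it looks to the jig's -x), 80 mm above the bench, moves with the stop; at rest at jig x = +60 mm. The face is 44 mm wide and spans 68 to 96 mm above the bench.
- apron (a point): Middle of the top of the apron, the bar in front of the holder's mouth on which the plate comes out: only 24 mm wide (holder y), from holder x = -37 to -145 mm, top 45 mm above the bench; a 4 mm high, 4 mm thick lip ends it.
- gauge (a point): Where the needle stands on the gauge at rest. The gauge is a fixed plate beside the bracket (jig y = +32 to +62 mm, x = +95 to +163 mm), top 97 mm above the bench, with white, green, yellow and red bands in order along jig x. The black needle, 50 mm long across x, passes over it 107 mm above the bench and moves with the stop.
- spare_square: Bystander: square brass plate 60 x 60 x 10 mm, origin centre of underside. Leave alone.
- spare_long: Bystander: brass plate 120 x 50 x 10 mm lying on the bench, origin centre of underside. Leave alone.
- pin_a: Bystander: tapered steel locating pin standing on its 28 mm head, 55 mm tall, origin centre of underside. Leave alone.
- pin_b: Bystander: second tapered locating pin, the same. Leave alone.
- rammer: Bystander: hardwood rammer with a steel tip, 240 mm long (x), 40 mm high, lying; origin under its middle. Leave alone.
- spare_half: Bystander: other red core box half, 150 x 132 x 45 mm, hollow side up, origin centre of underside. Leave alone.

How it is judged (in metres and radians):
On the way, in this order (a step that is already met when the one before it is completed fails the run):
1. the ejector slide is pushed along (over 90 mm) and the plate is out on the apron (value of joint ejector above 0.09 m and x of plate in the frame of holder below -0.072 m), for 0.05 s.
2. the plate is lifted off the apron in the fingers (z of plate in the frame of holder above 0.06 m and contact force between the fingers and plate above 1 N and contact force between plate and holder below 0.1 N), for 0.1 s.
At the end, for the whole second after the job is handed in: Still held at the end: needle in the green (stop in 12 to 24 mm, 5 to 13 N from the plate, robot not touching the stop); plate flat (0.08 rad, within 4 mm of the boss), centred within 6 mm, in line within 0.1 rad, at rest; bystanders within 30 mm of their places (value of joint stop between 0.012 and 0.024 m and contact force between plate and stop between 5 and 13 N and z of plate in the frame of boss_top between -0.003 and 0.004 m and y of plate in the frame of boss_top between -0.006 and 0.006 m and angle between plate's own z axis and vertical below 0.08 rad and angle between the x axis of plate and the x axis of jig, either way round below 0.1 rad and contact force between the fingers and plate above 2 N and contact force between each of the arm, the fingers and stop below 0.5 N and linear speed of plate below 0.01 m/s and distance of each of spare_square, spare_long, pin_a, pin_b, rammer, spare_half from where it was at the start of the episode below 0.03 m); the arm keeps its last pose, push and grip.
It fails at once if the needle is driven into the red (stop pushed in more than 31 mm) (value of joint stop above 0.031 m).
It fails at once if a bystander is pushed away by more than 30 mm (distance of any of spare_square, spare_long, pin_a, pin_b, rammer, spare_half from where it was at the start of the episode above 0.03 m).
It also fails if it takes over 51 s, if anything falls off the work surface, if the arm or the gripper's body presses on something with over 40 N, if the wrist force passes 120 N, or if a joint passes its speed limit or range.

## Working session

There is one attempt and no reset: what is moved stays moved. The work goes in short steps, Python scripts to look and compute and a shell command to move; the robot and the scene stay as the last step left them, time stands still between calls to the robot, and variables do not carry over. Pictures are saved under pics/ and viewed, about 8 in all and at most 12, crops included, and the job is handed in when it is done.

```bash
ls; mkdir -p pics; cat > h.py <<'E'
import numpy as np, cv2
from cell import env
from scipy.spatial.transform import Rotation as R
def grab(name,save):
    s=env.state(); c=env.read_camera(name); c=dict(c); c['eef']=np.array(s['eef_pos']); c['rot']=np.array(s['tcp_rot'])
    cv2.imwrite(f'pics/{save}.png',c['image']); np.save(f'pics/{save}.npy',c,allow_pickle=True); return c
def load(save): return np.load(f'pics/{save}.npy',allow_pickle=True).item()
def cam(c):
    """R,t camera->world"""
    if 'rvec' in c:
        r=cv2.Rodrigues(np.array(c['rvec'],float))[0]; t=np.array(c['tvec'],float).ravel(); return r.T,-r.T@t
    T=np.array(c['tool_from_camera']); W=R.from_euler('xyz',c['rot']).as_matrix()
    return W@T[:3,:3], W@T[:3,3]+c['eef']
def ray(c,uv):
    K=np.array([[c['fx'],0,c['cx']],[0,c['fy'],c['cy']],[0,0,1.]])
    p=cv2.undistortPoints(np.array(uv,float).reshape(-1,1,2),K,np.array(c['dist'],float)).reshape(-1,2)
    return np.c_[p,np.ones(len(p))]
def atz(c,uv,z):
    r,t=cam(c); d=ray(c,uv)@r.T; return t+d*((z-t[2])/d[:,2])[:,None]
def depth(c,uv):
    r,t=cam(c); d=ray(c,uv); z=np.array([np.median(c['range_z'][int(v)-1:int(v)+2,int(u)-1:int(u)+2]) for u,v in uv])
    return (d*z[:,None])@r.T+t
def cloud(c):
    h,w=c['range_z'].shape; vv,uu=np.mgrid[:h,:w]; uv=np.c_[uu.ravel(),vv.ravel()]
    r,t=cam(c); return ((ray(c,uv)*c['range_z'].ravel()[:,None])@r.T+t).reshape(h,w,3)
E
python3 - <<'E'
from h import *
print(env.state())
for n in ['scene','side','wrist']:
    c=grab(n,n+'0'); print(n,cam(c)[1].round(),c['fx'])
a=[cv2.imread(f'pics/{n}0.png') for n in ['scene','side']]
E
```

```text
pics
{'t': 0.0, 'joints': array([-1.05584689e-01,  4.91607106e-01,  1.55941316e+00,  1.01629270e-05,
        1.09170114e+00, -1.05623577e-01]), 'qvel': array([ 2.73799640e-04, -6.66379602e-04,  1.13980839e-03,  4.65098560e-04,
       -5.67686016e-04, -1.54666710e-05]), 'tau': array([-9.52334158e-04, -6.12640929e+01, -2.58175153e+01,  6.92750537e-02,
        4.83079045e-02, -1.38641695e-05]), 'eef_pos': array([6.24731361e+02, 6.35794218e-02, 1.75344728e+02]), 'tcp_rot': array([-3.14047113e+00, -1.27965320e-04,  1.57083045e+00]), 'ft_force': array([-0.5565729 , -0.28252334, -0.14474237]), 'moment': array([ 0.04571072,  0.01925828, -0.01754315]), 'opening': 0.999809076452925}
scene [1422. -545.  759.] 394.57934395088586
side [432. 862. 621.] 431.0235470586545
wrist [626.  66. 384.] 307.1710163464239
```

View pics/scene0.png

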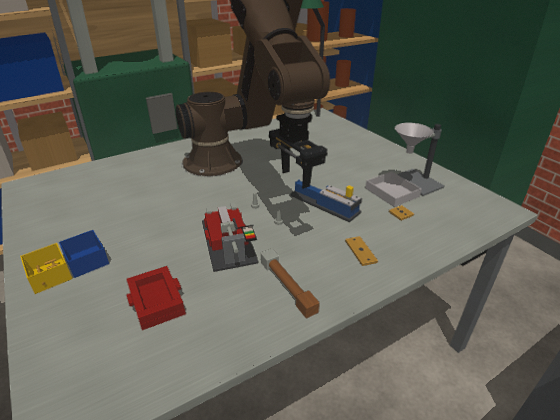

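View pics/side0.png

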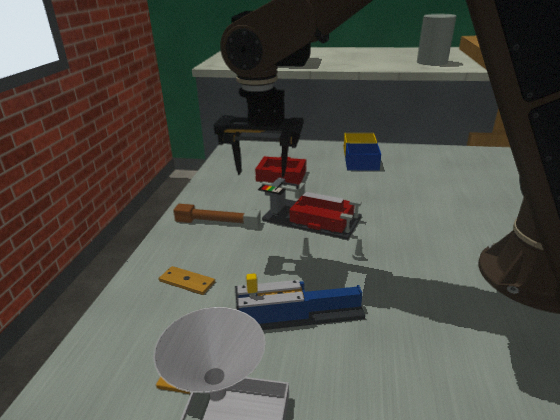

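Scene view: holder at (328,198) with the knob at (350,190), jig at (230,235), and the pins at (255,200) and (279,215). In the side view the knob is at (252,284) and the apron end at about (362,315). I'll enlarge these areas.

```bash
python3 - <<'E'
from h import *
s=cv2.imread('pics/scene0.png');d=cv2.imread('pics/side0.png')
z=lambda im,x,y,w,h,k:cv2.resize(im[y:y+h,x:x+w],None,fx=k,fy=k,interpolation=cv2.INTER_CUBIC)
A=np.hstack([z(s,195,195,80,80,4),z(s,285,170,85,60,4)[:240].copy() if 0 else cv2.copyMakeBorder(z(s,285,170,85,60,4),0,80,0,0,cv2.BORDER_CONSTANT)])
B=np.hstack([z(d,230,265,145,75,2.6666667)[:200],z(d,250,170,130,75,2.6666667)[:200]])
w=max(A.shape[1],B.shape[1]);f=lambda m:cv2.copyMakeBorder(m,0,0,0,w-m.shape[1],cv2.BORDER_CONSTANT)
o=np.vstack([f(A),f(B)]);print(o.shape,A.shape,B.shape);cv2.imwrite('pics/crop1.png',o)
for n in ['scene0','side0']:
    c=load(n);P=cloud(c);hsv=cv2.cvtColor(c['image'],cv2.COLOR_BGR2HSV)
    ys=(hsv[...,0]>22)&(hsv[...,0]<33)&(hsv[...,1]>180)&(hsv[...,2]>120)
    k,l,st,ce=cv2.connectedComponentsWithStats(ys.astype(np.uint8))
    for i in range(1,k):
        if st[i,4]>15: print(n,st[i],np.median(P[l==i],0).round(),P[l==i].max(0).round())
    for nm,lo,hi in [('blue',105,125),('red',0,6)]:
        m=(hsv[...,0]>=lo)&(hsv[...,0]<=hi)&(hsv[...,1]>170)&(P[...,2]>3)&(P[...,2]<130)&(P[...,0]>300)&(P[...,0]<1000)&(c['range_z']>0)
        k,l,st,ce=cv2.connectedComponentsWithStats(m.astype(np.uint8))
        for i in range(1,k):
            if st[i,4]>100:
                q=P[l==i];print(n,nm,st[i],np.median(q,0).round(),cv2.minAreaRect(q[:,:2].astype(np.float32)),np.percentile(q[:,2],[50,90,99]).round())
E
```

```text
(520, 734, 3) (320, 660, 3) (200, 734, 3)
scene0 [346 186   7  11  62] [609. 226.  93.] [617. 236. 111.]
scene0 [  21  243   51   51 1372] [ 450. -678.   33.] [1422. -545.  759.]
scene0 red [228 209  17  18 152] [ 485. -127.   51.] ((492.3648681640625, -128.88096618652344), (35.374752044677734, 95.7105484008789), 74.60374450683594) [51. 52. 53.]
scene0 red [204 212  18  38 490] [ 507. -213.   50.] ((494.4073181152344, -209.10565185546875), (49.811222076416016, 145.09793090820312), 68.41371154785156) [50. 52. 54.]
scene0 red [ 127  266   58   63 2391] [ 670. -446.   35.] ((659.32275390625, -445.0895690917969), (128.35362243652344, 153.81332397460938), 85.86429595947266) [35. 46. 48.]
side0 [247 274   9   6  53] [602. 233. 108.] [611. 241. 110.]
side0 blue [346 144  35  26 761] [ 388. -531.   38.] ((390.5137634277344, -572.6580200195312), (109.0180435180664, 116.01658630371094), 5.3500075340271) [38. 56. 60.]
side0 blue [303 285  58  21 532] [451. 186.  45.] ((449.0245361328125, 192.14886474609375), (117.4683609008789, 47.0355224609375), 14.213661193847656) [45. 47. 59.]
side0 red [256 157  26  25 491] [ 695. -400.   36.] ((696.8611450195312, -436.7541809082031), (83.65218353271484, 132.21694946289062), 9.18399715423584) [36. 45. 46.]
side0 red [284 157  22  26 386] [ 609. -411.   37.] ((611.9188842773438, -442.05242919921875), (122.92379760742188, 63.176551818847656), 88.71373748779297) [37. 45. 46.]
side0 red [ 290  196   63   36 1313] [ 503. -132.   49.] ((509.48834228515625, -157.8519287109375), (112.98363494873047, 177.86668395996094), 82.69136810302734) [49. 61. 72.]
```

View pics/crop1.png

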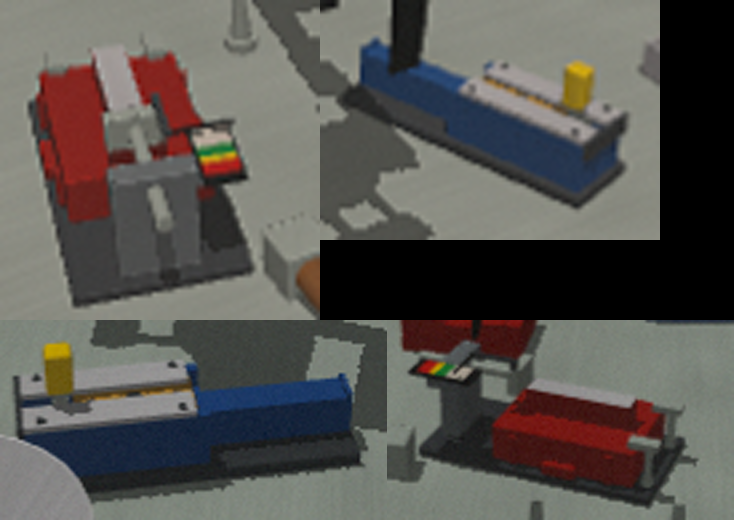

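View pics/wrist0.png

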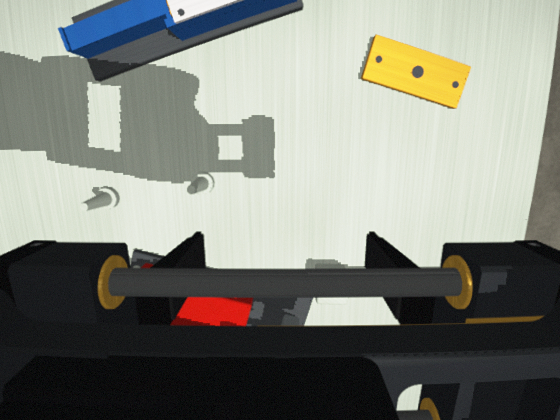

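The wrist view shows the holder's long axis rising to the right, with the mouth towards the robot. Next I'll turn the tool onto the holder axis and put the camera above it.

```bash
python3 -m pendant '[[[1,0.03,-0.02,-0.02,0.15],[1,0.06,-0.05,-0.04,0.3],[1,0.09,-0.08,-0.04,0.45],[1,0.12,-0.11,-0.04,0.6],[1,0.15,-0.13,-0.04,0.75],[1,0.17,-0.15,-0.04,0.9],[1,0.19,-0.16,-0.04,1.05],[1,0.19,-0.16,-0.04,1.2]]]' 
python3 - <<'E'
from h import *
s=env.state();print(s['t'],s['eef_pos'],s['tcp_rot'],s['joints'])
c=grab('wrist','wrist1');print(cam(c))
E
```

```text
t: 0.95
eef_pos: [463.6, 191.8, 216.1]
tcp_rot: [-3.141, -0.0, 0.367]
ft_force: [0.2, -0.5, -0.4]
opening: 1.004
0.95 [463.61011453 191.80918925 216.07911622] [-3.14127819e+00 -1.25148880e-05  3.66888198e-01] [2.60361540e-01 2.71975118e-01 1.80005021e+00 3.58052977e-04
 1.06958834e+00 1.46409762e+00]
(array([[ 3.58436167e-01, -9.06453095e-01, -2.23307638e-01],
       [-9.33554188e-01, -3.48108667e-01, -8.54220945e-02],
       [-3.04202096e-04,  2.39088149e-01, -9.70997819e-01]]), array([527.43382318, 215.14887343, 424.59853492]))
```

View pics/wrist1.png

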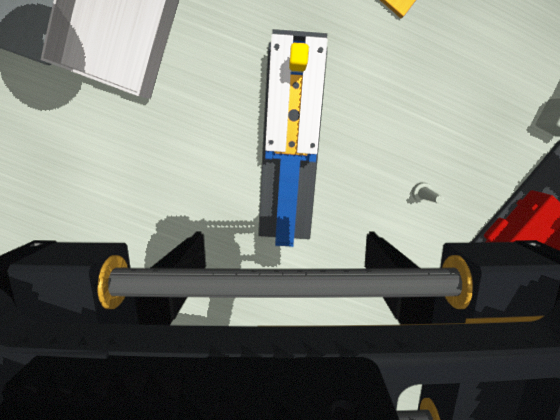

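The wrist view shows the roof plate from (272,32) to (316,158), the knob at (299,50), the apron strip from (290,160) to (285,245), and the pin at (425,192). Next: fit these.

```bash
python3 - <<'E'
from h import *
c=load('wrist1');P=cloud(c);hsv=cv2.cvtColor(c['image'],cv2.COLOR_BGR2HSV);ok=c['range_z']>0
U=np.zeros(ok.shape,bool);U[20:252,200:345]=1;U&=ok
kn=U&(P[...,2]>102)&(P[...,2]<115)
roof=U&(P[...,2]>62)&(P[...,2]<78)
ap=U&(hsv[...,0]>100)&(hsv[...,0]<128)&(hsv[...,1]>150)&(P[...,2]>38)&(P[...,2]<50)
foot=U&(P[...,2]>8)&(P[...,2]<16)
for n,m in [('knob',kn),('roof',roof),('apron',ap)]:
    q=P[m];r=cv2.minAreaRect(q[:,:2].astype(np.float32));print(n,m.sum(),r,np.median(q,0).round(1),q.mean(0).round(1))
# sheet axis by row-wise midlines
def axis(m):
    pts=[]
    for v in np.unique(np.where(m)[0]):
        u=np.where(m[v])[0]
        if len(u)>3: pts.append((P[v,u[0]]+P[v,u[-1]])[:2]/2)
    pts=np.array(pts,np.float32); vx,vy,x,y=cv2.fitLine(pts,cv2.DIST_HUBER,0,.01,.01).ravel();return np.degrees(np.arctan2(vy,vx)),x,y,pts[0],pts[-1]
print(axis(roof),axis(ap))
# two-view knob: yellow top in scene0/side0
for n in ['scene0','side0']:
    d=load(n);p=cloud(d);b=(np.abs(p[...,0]-605)<30)&(np.abs(p[...,1]-232)<30)&(p[...,2]>102)&(p[...,2]<116)
    print(n,b.sum(),p[b].mean(0).round(1))
print(c['range_z'][50,299],atz(c,[(299,45)],108))
# knob top bounding px
print([ (np.where(kn)[i].min(),np.where(kn)[i].max()) for i in (0,1)])
E
```

```text
knob 414 ((603.2211303710938, 229.6035919189453), (20.192501068115234, 18.289196014404297), 16.858272552490234) [602.4 229.5 107.5] [602.5 229.5 107.3]
roof 4161 ((572.9762573242188, 220.29750061035156), (130.46315002441406, 60.762367248535156), 17.200077056884766) [575.8 220.7  63. ] [575.  221.2  63.1]
apron 1801 ((512.698486328125, 203.04342651367188), (245.83445739746094, 44.118499755859375), 23.189653396606445) [456.8 184.2  44.6] [457.3 185.   44.7]
(np.float32(17.332989), np.float32(572.37195), np.float32(220.20996), array([627.2412 , 264.22275], dtype=float32), array([518.96234, 175.52615], dtype=float32)) (np.float32(17.199913), np.float32(454.95993), np.float32(184.2089), array([629.9544, 237.7599], dtype=float32), array([397.77786, 159.51736], dtype=float32))
scene0 28 [605.8 230.4 106.9]
side0 76 [600.8 233.5 107. ]
288.4123 [[609.5940151  232.21141861 108.        ]]
[(np.int64(42), np.int64(65)), (np.int64(289), np.int64(308))]
```

The holder yaw is 17.2°, the knob top is at (603.0, 229.7, 107.5), and the apron midline agrees within 0.3 mm. The knob agrees across three cameras to about 3 mm. Next I'll go over the knob and down.

```bash
python3 -m pendant '[[[1,0.05,0.005,0,0.067],[1,0.1,0.01,0,0.067],[1,0.144,0.0146,0,0.067],[1,0.144,0.0146,0.045,0.067],[1,0.144,0.0146,0.09,0.067],[1,0.144,0.0146,0.136,0.067],[1,0.144,0.0146,0.136,0.067],[1,0.144,0.0146,0.136,0.067]]]' 
python3 -m pendant '[[[0.6,0,0,0,0],[0.4,0,0,0,0],[0.3,0,0,0,0],[0.2,0,0,0,0],[0.1,0,0,0,0],[0,0,0,0,0],[0,0,0,0,0],[0,0,0,0,0]]]'
```

```text
t: 1.8
eef_pos: [604.9, 228.4, 80.5]
tcp_rot: [3.142, 0.001, 0.305]
ft_force: [0.2, 0.1, 0.6]
opening: 1.003
t: 2.6
eef_pos: [604.5, 228.6, 79.9]
tcp_rot: [3.142, 0.0, 0.304]
ft_force: [0.2, -0.1, 0.4]
opening: 0.383
```

```bash
python3 -m pendant '[[[0,0,0,0,0],[0,0,0,0,0],[0,0,0,0,0],[0,0,0,0,0],[0,0,0,0,0],[0,0,0,0,0],[0,0,0,0,0],[0,0,0,0,0]]]'
```

```text
t: 3.4
eef_pos: [604.6, 228.6, 80.0]
tcp_rot: [3.142, -0.0, 0.304]
ft_force: [-0.6, -0.7, 0.0]
opening: 0.006
```

The jaws closed fully, so they missed the knob. I'll look.

```bash
python3 - <<'E'
from h import *
a=grab('scene','scene2')['image'];b=grab('side','side2')['image'];w=grab('wrist','wrist2')['image']
z=lambda im,x,y,w,h,k:cv2.resize(im[y:y+h,x:x+w],None,fx=k,fy=k,interpolation=cv2.INTER_CUBIC)
A=np.hstack([z(a,290,110,100,110,3.6),z(b,200,190,100,110,3.6)]);print(A.shape)
W=z(w,100,100,360,320,1);cv2.imwrite('pics/c2.png',A)
E
```

```text
(396, 720, 3)
```

View pics/c2.png

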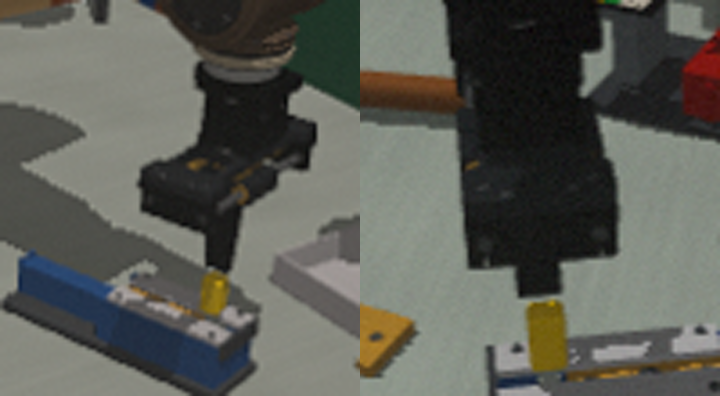

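Both views put the fingertips at about the level of the knob top, though the state says z=80. I'll measure where they really are from the depth images.

```bash
python3 - <<'E'
from h import *
print(env.state()['eef_pos'],env.state()['joints'],env.state()['opening'])
for n in ['scene2','side2']:
    c=load(n);P=cloud(c);im=c['image'];ok=c['range_z']>0
    near=ok&(np.hypot(P[...,0]-604,P[...,1]-228)<70)
    dark=near&(im.max(2)<70)&(P[...,2]>70)&(P[...,2]<170)
    for a in range(70,170,10):
        m=dark&(P[...,2]>=a)&(P[...,2]<a+10)
        if m.sum(): print(n,a,m.sum(),np.median(P[m],0).round(),P[m].min(0).round(),P[m].max(0).round())
    hsv=cv2.cvtColor(im,cv2.COLOR_BGR2HSV)
    y=near&(hsv[...,0]>20)&(hsv[...,0]<34)&(hsv[...,1]>180)&(P[...,2]>75);print('knob',y.sum(),P[y].min(0).round(),P[y].max(0).round())
# project TCP & knob top
s=env.state()
for n,pt in [('scene2',[604.6,228.6,80]),('scene2',[603,229.7,108]),('side2',[604.6,228.6,80]),('side2',[603,229.7,108])]:
    c=load(n);K=np.array([[c['fx'],0,c['cx']],[0,c['fy'],c['cy']],[0,0,1.]]);print(n,pt,cv2.projectPoints(np.array([pt],float),np.array(c['rvec'],float),np.array(c['tvec'],float),K,np.array(c['dist'],float))[0].ravel())
E
```

```text
[604.53317903 228.5923509   79.94558304] [ 2.59397486e-01  6.21929092e-01  1.59910258e+00 -6.86673078e-05
  9.20466023e-01  1.52644514e+00] 0.007025441794065868
scene2 110 1 [607. 228. 119.] [607. 228. 119.] [607. 228. 119.]
scene2 120 18 [610. 227. 125.] [599. 220. 120.] [619. 238. 129.]
scene2 130 18 [612. 226. 135.] [601. 218. 130.] [622. 237. 139.]
scene2 140 23 [612. 222. 145.] [598. 218. 141.] [621. 233. 150.]
scene2 150 20 [616. 225. 154.] [599. 218. 150.] [621. 238. 159.]
scene2 160 17 [617. 225. 167.] [610. 218. 160.] [622. 241. 170.]
knob 61 [599. 221.  75.] [618. 237. 112.]
side2 120 45 [604. 233. 123.] [593. 227. 120.] [617. 238. 130.]
side2 130 45 [601. 236. 134.] [592. 232. 131.] [612. 240. 140.]
side2 140 13 [604. 237. 141.] [594. 234. 140.] [614. 241. 142.]
knob 168 [592. 223.  75.] [610. 243. 110.]
scene2 [604.6, 228.6, 80] [348.26419446 194.04625248]
scene2 [603, 229.7, 108] [349.05629543 186.37533012]
side2 [604.6, 228.6, 80] [250.63477164 286.49523067]
side2 [603, 229.7, 108] [250.55757861 275.47225327]
```

The xy agrees but the fingertips are really at about z=119, not 80. I'll check whether that depends on the opening by using the open-jaw start pictures (state z=175).

```bash
python3 - <<'E'
from h import *
for n,e in [('scene0',(625,0)),('side0',(625,0))]:
    c=load(n);P=cloud(c);im=c['image'];ok=c['range_z']>0
    d=ok&(np.abs(P[...,0]-e[0])<75)&(np.abs(P[...,1]-e[1])<30)&(P[...,2]>100)
    for a in range(100,290,15):
        m=d&(P[...,2]>=a)&(P[...,2]<a+15)
        if m.sum(): print(n,a,m.sum(),P[m].min(0).round(),P[m].max(0).round())
for k in ['wrist0','wrist2']:
    c=load(k); print(k,c['tool_from_camera'])
    r=c['range_z']; print(r[280,150:420:15])
E
```

```text
scene0 205 26 [574. -11. 214.] [681.  12. 220.]
scene0 220 67 [573. -11. 220.] [685.  12. 235.]
scene0 235 74 [572. -12. 235.] [685.  14. 250.]
scene0 250 81 [568. -12. 250.] [688.  12. 265.]
scene0 265 77 [567. -12. 265.] [688.  13. 280.]
scene0 280 24 [568. -13. 280.] [579.  15. 294.]
side0 205 17 [572. -11. 213.] [675.  12. 219.]
side0 220 60 [569. -11. 220.] [679.  15. 235.]
side0 235 66 [568. -11. 236.] [680.  14. 250.]
side0 250 81 [566.  -9. 250.] [682.  14. 265.]
side0 265 93 [564. -13. 265.] [683.  15. 280.]
side0 280 56 [555. -11. 280.] [698.  28. 294.]
wrist0 [[-2.95961897e-04 -9.70877402e-01 -2.39576673e-01  6.63766103e+01]
 [ 9.99999708e-01 -4.56019352e-04  6.12651773e-04  1.24955139e+00]
 [-7.04061361e-04 -2.39576422e-01  9.70877254e-01 -2.08519873e+02]
 [ 0.00000000e+00  0.00000000e+00  0.00000000e+00  1.00000000e+00]]
[82.578705 82.95419  82.16627  81.657684 81.97078  82.579636 82.2983
 82.80841  83.252815 81.76704  81.93057  81.714455 82.22587  81.37289
 83.21592  81.70556  81.579384 81.53153 ]
wrist2 [[-2.96211481e-04 -9.70994627e-01 -2.39101120e-01  6.80148255e+01]
 [ 9.99999955e-01 -2.78759741e-04 -1.06805258e-04  9.81087395e-01]
 [ 3.70555648e-05 -2.39101141e-01  9.70994667e-01 -2.08518465e+02]
 [ 0.00000000e+00  0.00000000e+00  0.00000000e+00  1.00000000e+00]]
[83.67891  81.84461  82.555084 74.239235 74.26343  75.184944 74.715576
 74.344574 74.70323  81.16016  75.92566  74.35885  75.70124  74.93808
 74.766914 74.6483   82.78765  82.489494]
```

The fingertips sit 38 mm above the reported TCP, open or shut, in both cameras and at two places. So a fingertip is at reported z + 38, and I'll use that from now on. Next: open, correct 1.5 mm sideways, go 38 mm lower, and close.

```bash
python3 -m pendant '[[[0.5,0,0,0,0],[0.5,0,0,0,0],[0.5,0,0,0,0],[0.5,-0.001,-0.0015,0,0],[0.5,-0.001,-0.0015,0,0],[0.5,-0.001,-0.0015,0,0],[0.5,-0.001,-0.0015,0.019,0],[0.5,-0.001,-0.0015,0.038,0]]]' 
python3 -m pendant '[[[0,0,0,0,0],[0,0,0,0,0],[0,0,0,0,0],[0,0,0,0,0],[0,0,0,0,0],[0,0,0,0,0],[0,0,0,0,0],[0,0,0,0,0]]]'
```

```text
t: 4.35
eef_pos: [603.5, 229.9, 42.0]
tcp_rot: [3.141, -0.002, 0.304]
ft_force: [-0.7, 0.3, -1.2]
opening: 0.494
t: 5.15
eef_pos: [603.4, 230.6, 42.9]
tcp_rot: [-3.141, -0.002, 0.303]
ft_force: [-1.0, 4.2, 2.5]
opening: 0.189
```

The knob is gripped (18 mm opening). Next I'll push it along.

```bash
python3 -m pendant '[[[0,-0.015,0,0,0],[0,-0.03,0,0,0],[0,-0.045,0,0,0],[0,-0.06,0,0,0],[0,-0.075,0,0,0],[0,-0.088,0,0,0],[0,-0.098,0,0,0],[0,-0.102,0,0,0]]]' 
python3 -m pendant '[[[0,-0.001,0,0,0],[0,-0.001,0,0,0],[0,-0.001,0,0,0],[0,-0.001,0,0,0],[0,-0.001,0,0,0],[0,-0.001,0,0,0],[0,-0.001,0,0,0],[0,-0.001,0,0,0]]]'
python3 - <<'E'
from h import *
s=env.state();print(s['opening'],s['ft_force'], (s['eef_pos']-np.array([603.4,230.6,43]))@[.954,.299,0])
a=grab('side','side3')['image'];b=grab('scene','scene3')['image']
z=lambda im,x,y,w,h,k:cv2.resize(im[y:y+h,x:x+w],None,fx=k,fy=k,interpolation=cv2.INTER_CUBIC)
cv2.imwrite('pics/c3.png',np.hstack([z(a,230,240,150,100,2.66),z(b,270,140,120,80,3.33)]))
E
```

```text
t: 5.95
eef_pos: [506.7, 200.8, 42.9]
tcp_rot: [-3.14, -0.005, 0.303]
ft_force: [3.4, 14.1, -3.1]
opening: 0.186
t: 6.75
eef_pos: [506.0, 200.6, 42.9]
tcp_rot: [-3.14, -0.004, 0.303]
ft_force: [2.8, 12.3, -0.2]
opening: 0.186
0.18580918676440705 [ 2.7673686  12.25742834 -0.21353057] -101.88651735042723
```

View pics/c3.png

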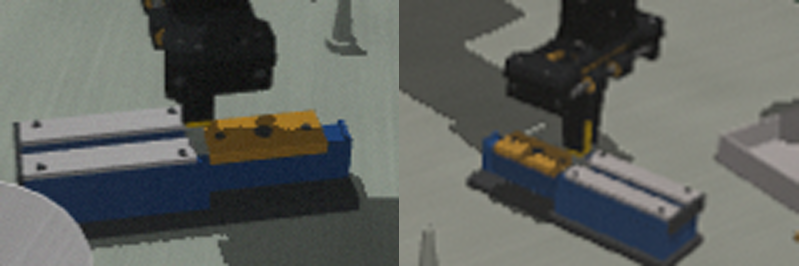

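The slide is fully pushed (101.9 mm of travel) and the plate lies on the apron: about (268,135) in the left crop and (535,155) in the right. Next: let go, lift and measure the plate with the wrist camera.

```bash
python3 -m pendant '[[[0.6,0,0,0,0],[0.6,0,0,0,0],[0.6,0,0,0,0],[0.7,0,0,-0.03,0],[0.9,0,0,-0.07,0],[0.9,0.03,0,-0.11,0],[0.9,0.05,0,-0.15,0],[0.9,0.05,0,-0.17,0]]]' 
python3 - <<'E'
from h import *
s=env.state()
c=grab('wrist','wrist4');s=load('side3')
for n,c in [('wrist4',c),('side3',s),('scene3',load('scene3'))]:
    P=cloud(c);hsv=cv2.cvtColor(c['image'],cv2.COLOR_BGR2HSV)
    m=(c['range_z']>0)&(hsv[...,0]>12)&(hsv[...,0]<30)&(hsv[...,1]>120)&(P[...,2]>50)&(P[...,2]<61)&(np.hypot(P[...,0]-457,P[...,1]-184)<75)
    k,l,st,ce=cv2.connectedComponentsWithStats(cv2.morphologyEx(m.astype(np.uint8),cv2.MORPH_CLOSE,np.ones((5,5))))
    i=1+np.argmax(st[1:,4]);mm=m&(l==i);q=P[mm]
    print(n,st[i],cv2.minAreaRect(q[:,:2].astype(np.float32)),np.median(q,0).round(1))
E
```

```text
t: 7.65
eef_pos: [555.1, 214.3, 215.5]
tcp_rot: [3.141, -0.005, 0.303]
ft_force: [-0.7, -0.6, -0.6]
opening: 0.804
wrist4 [ 268  235   31   34 1020] ((479.3191833496094, 191.8965301513672), (45.11964416503906, 39.061405181884766), 17.4364013671875) [480.3 192.3  54.5]
side3 [307 282  46  19 647] ((455.6807556152344, 185.90658569335938), (86.9852523803711, 42.66504669189453), 16.899503707885742) [454.2 189.5  55. ]
scene3 [299 180  23  12 150] ((458.1593322753906, 182.78868103027344), (84.61181640625, 40.743125915527344), 17.52311134338379) [459.7 179.5  55.4]
```

The plate is at about (457, 184.6), top at 54.5–55, in line with the holder at 17.3°. Next I'll go over it, down to fingertip z=32 (reported -6), and close.

```bash
python3 -m pendant '[[[0.8,-0.045,0,0,0],[0.8,-0.09,-0.001,0,0],[0.8,-0.1025,-0.001,0.03,0],[0.8,-0.1025,-0.001,0.07,0],[0.8,-0.1025,-0.001,0.11,0],[0.8,-0.1025,-0.001,0.15,0],[0.8,-0.1025,-0.001,0.19,0],[0.8,-0.1025,-0.001,0.2215,0]]]' 
python3 -m pendant '[[[0.8,0,0,0,0],[0.5,0,0,0,0],[0.2,0,0,0,0],[0.2,0,0,0,0],[0.2,0,0,0,0],[0.2,0,0,0,0],[0.2,0,0,0,0],[0.2,0,0,0,0]]]'
```

```text
t: 8.5
eef_pos: [453.5, 183.7, -11.6]
tcp_rot: [3.142, 0.001, 0.304]
ft_force: [0.6, 0.9, -0.5]
opening: 0.799
t: 9.3
eef_pos: [454.7, 184.3, -8.9]
tcp_rot: [3.142, -0.001, 0.304]
ft_force: [-1.9, -0.1, 9.2]
opening: 0.418
```

The plate is gripped (39.7 mm). Next: lift, then carry it over towards the jig, turning to bring the wrist camera above it.

```bash
python3 -m pendant '[[[0.2,0,0,-0.005,0],[0.2,0,0,-0.02,0],[0.2,0,0,-0.05,0],[0.2,0,0,-0.09,0],[0.2,0,0,-0.13,0],[0.2,0,0,-0.17,0],[0.2,0,0,-0.21,0],[0.2,0,0,-0.22,0]]]' 
python3 -m pendant '[[[0.2,-0.01,0.03,0,0.06],[0.2,-0.025,0.07,0,0.15],[0.2,-0.04,0.11,0,0.25],[0.2,-0.055,0.155,0,0.34],[0.2,-0.07,0.2,0,0.43],[0.2,-0.085,0.245,0,0.52],[0.2,-0.098,0.285,0,0.58],[0.2,-0.105,0.312,0,0.62]]]' 
python3 - <<'E'
from h import *
grab('wrist','wrist5');c=load('wrist5');print(cam(c)[1],env.state()['opening'])
grab('scene','scene5');grab('side','side5')
E
```

```text
t: 10.1
eef_pos: [455.4, 184.5, 214.3]
tcp_rot: [3.141, -0.006, 0.304]
ft_force: [-0.0, -0.6, -3.4]
opening: 0.419
t: 10.9
eef_pos: [446.5, -147.3, 209.3]
tcp_rot: [-3.142, 0.002, -0.32]
ft_force: [0.1, 0.5, -3.3]
opening: 0.418
[ 511.7350481  -169.1568987   417.65613241] 0.413924876811376
```

View pics/wrist5.png

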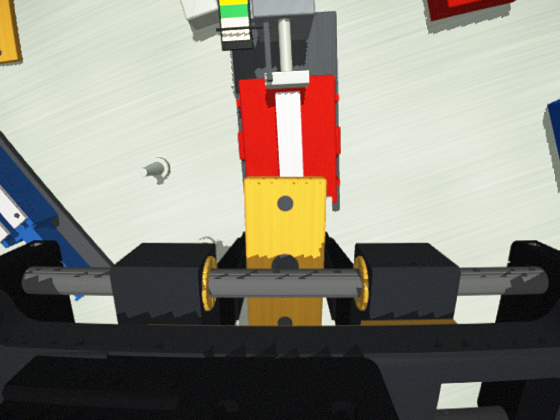

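The view shows the boss as a white strip from (287,92) to (291,177), the stop face at (289,84), and the gauge at (236,25) with the needle. The held plate's edge is at rows 177 and below. Next I'll fit them all.

```bash
python3 - <<'E'
from h import *
c=load('wrist5');P=cloud(c);ok=c['range_z']>0;hsv=cv2.cvtColor(c['image'],cv2.COLOR_BGR2HSV)
def fit(n,m,rows=True):
    q=P[m];r=cv2.minAreaRect(q[:,:2].astype(np.float32))
    pts=[]
    for v in np.unique(np.where(m)[0]):
        u=np.where(m[v])[0]
        if len(u)>6: pts.append((P[v,u[0]]+P[v,u[-1]])/2)
    pts=np.array(pts,np.float32);vx,vy,x,y=cv2.fitLine(pts[3:-3,:2].copy(),cv2.DIST_HUBER,0,.01,.01).ravel()
    print(n,m.sum(),r,'z',np.percentile(q[:,2],[5,50,95]).round(1),'axis',np.degrees(np.arctan2(vy,vx))%180-180*(np.degrees(np.arctan2(vy,vx))%180>90),(x,y),pts[0].round(1),pts[-1].round(1))
B=np.zeros(ok.shape,bool);B[93:176,262:315]=1
fit('boss',B&ok&(P[...,2]>68)&(P[...,2]<82))
B[:]=0;B[78:176,235:345]=1
fit('box',B&ok&(hsv[...,1]>150)&((hsv[...,0]<8)|(hsv[...,0]>172))&(P[...,2]>40)&(P[...,2]<58))
B[:]=0;B[66:95,262:315]=1
m=B&ok&(P[...,2]>90)&(P[...,2]<103);fit('stop',m)
B[:]=0;B[174:262,235:335]=1
fit('plate',B&ok&(hsv[...,0]>15)&(hsv[...,0]<32)&(hsv[...,1]>120)&(P[...,2]>200))
s=env.state();print(s['eef_pos'],s['tcp_rot'],np.degrees(s['tcp_rot'][2]))
for n in ['scene5','side5','scene0','side0']:
    d=load(n);p=cloud(d);h=cv2.cvtColor(d['image'],cv2.COLOR_BGR2HSV)
    m=(d['range_z']>0)&(p[...,2]>70)&(p[...,2]<80)&(h[...,1]<60)&(h[...,2]>110)&(np.hypot(p[...,0]-500,p[...,1]+165)<62)
    if m.sum()>20:
        k,l,st,ce=cv2.connectedComponentsWithStats(m.astype(np.uint8));m=l==1+np.argmax(st[1:,4]);print(n,m.sum(),cv2.minAreaRect(p[m][:,:2].astype(np.float32)),np.median(p[m],0))
E
```

```text
boss 1986 ((507.9554138183594, -172.69821166992188), (26.11214828491211, 88.83358764648438), 74.65289306640625) z [73.7 75.  76.2] axis -15.147735595703125 (np.float32(506.41287), np.float32(-172.29158)) [ 550.2 -184.3   75.7] [ 465.8 -161.2   74.8]
box 6607 ((516.4056396484375, -173.3519744873047), (119.11687469482422, 111.00437927246094), 71.52655029296875) z [48.3 49.7 51. ] axis -15.70001220703125 (np.float32(515.4337), np.float32(-174.7909)) [ 564.9 -202.3   48.8] [ 462.4 -160.7   48.9]
stop 572 ((562.1202392578125, -187.49427795410156), (44.413818359375, 12.91856861114502), 74.59461975097656) z [93.7 95.8 97.2] axis -7.6124267578125 (np.float32(561.6184), np.float32(-187.35017)) [ 564.8 -199.4   93.8] [ 559.2 -174.6   93.1]
plate 6496 ((471.7082214355469, -155.7332763671875), (46.2823371887207, 43.26914596557617), 72.15040588378906) z [271.5 272.7 273.7] axis -18.721221923828125 (np.float32(470.49368), np.float32(-155.4072)) [ 491.9 -162.4  269. ] [ 451.6 -149.   272.6]
[ 446.80442736 -146.02708766  209.15466277] [-3.14125664e+00  2.27285085e-03 -3.18984599e-01] -18.276471259981744
scene5 128 ((486.6803283691406, -165.47096252441406), (24.65214729309082, 86.59538269042969), 73.51029205322266) [ 488.46400592 -166.59754044   75.76627271]
side5 175 ((496.8128967285156, -169.97601318359375), (28.663124084472656, 108.54312133789062), 75.93577575683594) [ 495.57059368 -169.68583947   74.94741191]
scene0 129 ((487.6551513671875, -165.50946044921875), (24.5130615234375, 91.13359069824219), 74.27711486816406) [ 489.06122085 -165.967495     75.94926883]
side0 176 ((496.49932861328125, -171.25160217285156), (29.861907958984375, 109.41827392578125), 73.65990447998047) [ 495.81505957 -169.98089666   74.87145793]
```

The jig axis is at −15.25°, origin (497.9, −170.0), from boss and stop together; the side camera's boss centre agrees within 1 mm. The plate underside is at reported z + 53.7 and its front end at TCP + 48 along. Next I'll go to just above the boss with the front about 10 mm short of the stop.

```bash
python3 -m pendant '[[[0.2,0.02,0.002,0,-0.02],[0.2,0.045,0.004,0,-0.04],[0.2,0.058,0.0057,0.02,-0.053],[0.2,0.058,0.0057,0.055,-0.053],[0.2,0.058,0.0057,0.09,-0.053],[0.2,0.058,0.0057,0.125,-0.053],[0.2,0.058,0.0057,0.149,-0.053],[0.2,0.058,0.0057,0.149,-0.053]]]' 
python3 - <<'E'
from h import *
c=grab('wrist','wrist6');P=cloud(c);ok=c['range_z']>0;hsv=cv2.cvtColor(c['image'],cv2.COLOR_BGR2HSV)
m=ok&(hsv[...,0]>15)&(hsv[...,0]<32)&(hsv[...,1]>120)&(P[...,2]>115)&(P[...,2]<132);m[262:]=0
print('plate',m.sum(),cv2.minAreaRect(P[m][:,:2].astype(np.float32)),np.median(P[m],0))
m=ok&(P[...,2]>91)&(P[...,2]<102)&(hsv[...,1]<80)&(np.hypot(P[...,0]-562,P[...,1]+187)<26);print('stop',m.sum(),cv2.minAreaRect(P[m][:,:2].astype(np.float32)))
s=env.state();print(s['eef_pos'],s['tcp_rot'])
a=grab('scene','scene6')['image'];b=grab('side','side6')['image']
z=lambda im,x,y,w,h,k:cv2.resize(im[y:y+h,x:x+w],None,fx=k,fy=k,interpolation=cv2.INTER_CUBIC)
cv2.imwrite('pics/c6.png',np.hstack([z(c['image'],180,0,200,270,1.48),z(a,195,150,80,125,3.2),z(b,250,150,75,125,3.2)]))
E
```

```text
t: 11.85
eef_pos: [498.9, -166.3, 58.3]
tcp_rot: [-3.14, 0.007, -0.262]
ft_force: [-0.4, 0.3, -3.5]
opening: 0.413
plate 6500 ((524.6199951171875, -173.66236877441406), (40.834049224853516, 43.31926727294922), 74.5708236694336) [ 525.8502223  -173.82627354  121.55585064]
stop 1543 ((561.9838256835938, -187.66729736328125), (43.929744720458984, 11.317361831665039), 75.0439224243164)
[ 500.06064013 -167.02357439   60.26051807] [-3.14077254  0.00367879 -0.26184458]
```

View pics/c6.png

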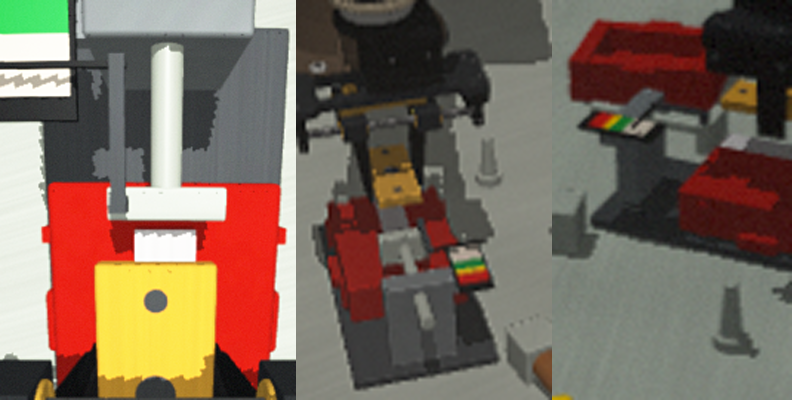

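Plate and stop are parallel (within 0.5°), but the plate sits about 3 mm towards jig +y and the arm is still settling. I'll lower to about 4 mm above the boss with a small side correction, then re-measure.

```bash
python3 -m pendant '[[[0.2,0,0.002,0.01,0],[0.2,0,0.002,0.02,0],[0.2,0,0.002,0.03,0],[0.2,0,0.002,0.034,0],[0.2,0,0.002,0.034,0],[0.2,0,0.002,0.034,0],[0.2,0,0.002,0.034,0],[0.2,0,0.002,0.034,0]]]' 
cat > m.py <<'E'
from h import *
import sys
c=grab('wrist',sys.argv[1]);P=cloud(c);ok=c['range_z']>0;hsv=cv2.cvtColor(c['image'],cv2.COLOR_BGR2HSV)
d=np.array([.9648,-.263]);n=np.array([.263,.9648]);o=np.array([497.9,-170.])
J=lambda p:((np.array(p)-o)@d,(np.array(p)-o)@n)
m=ok&(hsv[...,0]>15)&(hsv[...,0]<32)&(hsv[...,1]>120)&(P[...,2]>78)&(P[...,2]<97)&(np.hypot(P[...,0]-530,P[...,1]+178)<60);m[262:]=0
r=cv2.minAreaRect(P[m][:,:2].astype(np.float32));print('plate',m.sum(),r,np.median(P[m],0)[2],'jig xy',J(r[0]),'front',np.percentile((P[m][:,:2]-o)@d,99))
m=ok&(P[...,2]>91)&(P[...,2]<102)&(hsv[...,1]<80)&(np.hypot(P[...,0]-565,P[...,1]+188)<40)&(np.abs((P[...,:2]-o)@n)<23.5)&((P[...,:2]-o)@d<95)
x=(P[m][:,:2]-o)@d;r=cv2.minAreaRect(P[m][:,:2].astype(np.float32));print('stop',m.sum(),r,'jig',J(r[0]),'face',np.percentile(x,1))
s=env.state();print(s['eef_pos'],'eef jig',J(s['eef_pos'][:2]),s['tcp_rot'],s['ft_force'])
E
python3 m.py wrist7
```

```text
t: 12.8
eef_pos: [500.6, -170.4, 27.7]
tcp_rot: [3.141, -0.001, -0.263]
ft_force: [-0.3, 0.1, -3.8]
opening: 0.419
plate 6506 ((525.7056274414062, -178.19366455078125), (41.94931411743164, 43.185150146484375), 74.8384017944336) 91.19518824728026 jig xy (np.float64(28.98180313232424), np.float64(-0.5923675415038997)) front 50.369062714803455
stop 2332 ((549.3603515625, -184.40414428710938), (43.75162887573242, 37.413902282714844), 74.94337463378906) jig (np.float64(53.43723713500979), np.float64(-0.36304594726561795)) face 36.16502837045642
[ 500.56627121 -170.38478744   27.71793004] eef jig (np.float64(2.673617564459751), np.float64(0.3299864083054881)) [ 3.14153654e+00 -5.90721290e-04 -2.63169266e-01] [ 0.69908223 -0.56903941 -4.40945484]
```

The plate is 0.6 mm off-centre, with its front at 50.4 and underside about 81. Next I'll lower it gently onto the boss.

```bash
python3 -m pendant '[[[0.2,0,0,0.002,0],[0.2,0,0,0.004,0],[0.2,0,0,0.005,0],[0.2,0,0,0.006,0],[0.2,0,0,0.006,0],[0.2,0,0,0.006,0],[0.2,0,0,0.006,0],[0.2,0,0,0.006,0]]]'
```

```text
t: 13.65
eef_pos: [500.4, -170.3, 21.5]
tcp_rot: [3.142, -0.0, -0.263]
ft_force: [0.3, 0.4, -3.7]
opening: 0.415
```

```bash
python3 -m pendant '[[[0.2,0,0,0.0005,0],[0.2,0,0,0.0005,0],[0.2,0,0,0.001,0],[0.2,0,0,0.001,0],[0.2,0,0,0.001,0],[0.2,0,0,0.001,0],[0.2,0,0,0.001,0],[0.2,0,0,0.001,0]]]'; python3 m.py wrist8|grep plate
```

```text
t: 14.45
eef_pos: [500.5, -170.4, 21.1]
tcp_rot: [3.141, -0.001, -0.263]
ft_force: [-2.5, 0.8, 7.3]
opening: 0.417
plate 6496 ((525.9713134765625, -177.32667541503906), (40.387935638427734, 43.135704040527344), 74.86180114746094) 84.65150440554638 jig xy (np.float64(29.010118876342798), np.float64(0.3139790039062561)) front 50.2536133931159
```

Contact with the boss is felt (+11 N). I'll ease off 0.4 mm, then push towards the stop.

```bash
python3 -m pendant '[[[0.2,0,0,-0.0004,0],[0.2,0.004,0,-0.0004,0],[0.2,0.008,0,-0.0004,0],[0.2,0.012,0,-0.0004,0],[0.2,0.015,0,-0.0004,0],[0.2,0.018,0,-0.0004,0],[0.2,0.02,0,-0.0004,0],[0.2,0.02,0,-0.0004,0]]]'; python3 m.py wrist9
```

```text
t: 15.3
eef_pos: [517.6, -174.7, 21.1]
tcp_rot: [-3.141, 0.005, -0.263]
ft_force: [-13.3, 3.0, 12.5]
opening: 0.413
plate 6017 ((542.4708251953125, -181.38462829589844), (40.671470642089844, 41.464866638183594), 75.07180786132812) 84.66883767300078 jig xy (np.float64(45.99608939025881), np.float64(0.7382376464843808)) front 65.86795679996598
stop 2366 ((569.6055297851562, -189.7929229736328), (43.84940719604492, 12.009472846984863), 75.20536041259766) jig (np.float64(74.3870338787842), np.float64(-0.23765775146483567)) face 68.52231167891011
[ 517.54890623 -174.76385576   21.12780892] eef jig (np.float64(20.210158796743574), np.float64(0.5714942969469706)) [-3.14102465  0.00461174 -0.2632605 ] [-12.79059843   2.51604188  12.78070746]
```

The stop is in by about 8 mm, but the plate presses on the boss with about 16 N. I'll ease up slightly and push further.

```bash
python3 -m pendant '[[[0.2,0,0,-0.0006,0],[0.2,0.002,0,-0.0006,0],[0.2,0.004,0,-0.0006,0],[0.2,0.006,0,-0.0006,0],[0.2,0.008,0,-0.0006,0],[0.2,0.009,0,-0.0006,0],[0.2,0.009,0,-0.0006,0],[0.2,0.009,0,-0.0006,0]]]'; python3 m.py wrist10
```

```text
t: 16.15
eef_pos: [525.7, -176.9, 21.1]
tcp_rot: [-3.141, 0.006, -0.263]
ft_force: [-13.6, 2.8, 6.9]
opening: 0.416
plate 6019 ((550.4085693359375, -183.62950134277344), (40.63313674926758, 40.822914123535156), 74.72694396972656) 84.66192464114667 jig xy (np.float64(54.24482654846194), np.float64(0.6600108398437563)) front 74.31696244489827
stop 2589 ((557.6552124023438, -186.7976837158203), (46.900936126708984, 53.71595001220703), 73.37641143798828) jig (np.float64(62.06961974304202), np.float64(-0.49078438720702405)) face 38.14954590297325
[ 525.6570677  -176.92222512   21.1353964 ] eef jig (np.float64(28.60056412100842), np.float64(0.6215460059744087)) [-3.14085619  0.006066   -0.26323812] [-13.30001675   2.15828031   7.2108438 ]
```

```bash
python3 -m pendant '[[[0.2,0.001,0,-0.0003,0],[0.2,0.002,0,-0.0003,0],[0.2,0.002,0,-0.0003,0],[0.2,0.002,0,-0.0003,0],[0.2,0.002,0,-0.0003,0],[0.2,0.002,0,-0.0003,0],[0.2,0.002,0,-0.0003,0],[0.2,0.002,0,-0.0003,0]]]'; python3 m.py wrist11
python3 - <<'E'
from h import *
c=load('wrist11')['image'];a=grab('scene','scene11')['image'];b=grab('side','side11')['image']
z=lambda im,x,y,w,h,k:cv2.resize(im[y:y+h,x:x+w],None,fx=k,fy=k,interpolation=cv2.INTER_CUBIC)
cv2.imwrite('pics/c11.png',np.hstack([z(c,150,0,230,270,1.5)[:400],z(a,200,180,70,100,4),z(b,250,165,42,100,4)]))
E
```

```text
t: 17.0
eef_pos: [527.9, -177.5, 21.2]
tcp_rot: [-3.141, 0.006, -0.263]
ft_force: [-11.2, 1.7, 2.3]
opening: 0.421
plate 6009 ((552.2278442382812, -185.5517578125), (43.32770919799805, 41.03507614135742), 74.36881256103516) 84.65191596581647 jig xy (np.float64(56.50561642578127), np.float64(-0.7161129028320243)) front 76.61041071459066
stop 2594 ((559.6680908203125, -186.82781982421875), (46.92165756225586, 54.07457733154297), 74.68290710449219) jig (np.float64(64.01957063720705), np.float64(0.009527319335943718)) face 40.25142161849631
[ 527.90629767 -177.53003336   21.16155355] eef jig (np.float64(30.930474768449276), np.float64(0.6266800979773076)) [-3.14085757  0.00553436 -0.26332683] [-10.73827601   1.30607711   2.54206992]
```

View pics/c11.png

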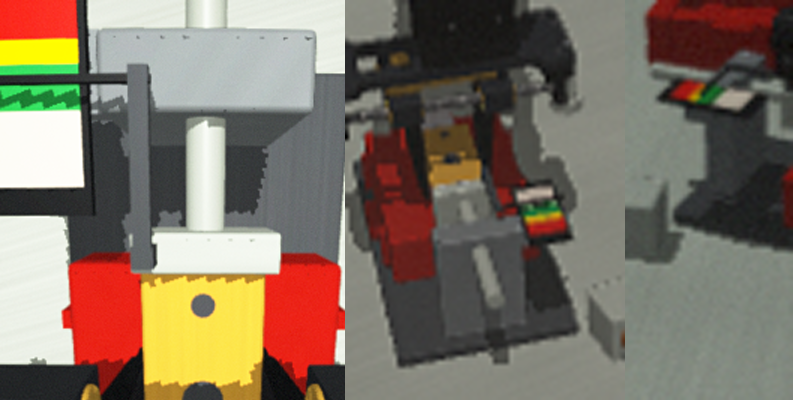

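The needle is over the green band at (40,78) in the left crop. Seen from behind and above, it appears a little further along than it is. The plate is square against the stop. I'll hold once more to confirm it is steady, then hand in.

```bash
python3 -m pendant '[[[0.2,0,0,0,0],[0.2,0,0,0,0],[0.2,0,0,0,0],[0.2,0,0,0,0],[0.2,0,0,0,0],[0.2,0,0,0,0],[0.2,0,0,0,0],[0.2,0,0,0,0]]]'
python3 - <<'E'
from h import *
# needle: project gauge-x of needle from wrist depth
c=grab('wrist','wrist12');P=cloud(c);d=np.array([.9648,-.263]);n=np.array([.263,.9648]);o=np.array([497.9,-170.])
def needle(k):
    c=load(k);P=cloud(c);x=(P[...,:2]-o)@d;y=(P[...,:2]-o)@n
    m=(c['range_z']>0)&(P[...,2]>102)&(P[...,2]<112)&(y>30)&(y<62)&(x>80)&(x<165);return m.sum(),np.median(x[m]) if m.any() else None
print(needle('wrist5'),needle('wrist6'),needle('wrist9'),needle('wrist11'),needle('wrist12'))
E
```

```text
t: 17.95
eef_pos: [527.9, -177.5, 21.1]
tcp_rot: [-3.141, 0.006, -0.263]
ft_force: [-10.9, 2.0, 2.4]
opening: 0.417
(np.int64(98), np.float64(111.25056298353158)) (np.int64(374), np.float64(111.2099842598987)) (np.int64(629), np.float64(118.66059369072146)) (np.int64(626), np.float64(129.47240300661284)) (np.int64(625), np.float64(129.45691403767015))
```

Needle travel comes out at 129.5 − 111.2 = 18.2 mm, the middle of the green, and it is steady.

```bash
python3 -c "
from cell import env
print(env.job_done())"
```

```text
the job is handed in; nothing more can be done
None
```

I pushed the ejector slide along its full 102 mm and the plate came out onto the apron. I then laid the plate on the boss, pressed it against the sprung stop, and handed the job in at about 18 s while still gripping it. No verdict was reported.

**Last checks**
- **Needle:** travel was 18.2 mm by the wrist camera's depth, mid-green. It read the same 0.95 s later, so it was steady. The TCP position gives about 18.6 mm.
- **Push:** that travel means about 9 N on the stop. The wrist read about 11 N horizontally; I put the difference down to friction on the boss.
- **Plate:** about 0.7 mm off the boss centre line, aligned within 0.02 rad, and its top measured at 84.7 mm, so it lies on the boss. The opening reads 39.6 mm, so it is still gripped.
- **Bystanders:** I did not re-measure them at the end. The carried plate stayed well above them, and no unexpected forces showed.

**What disagreed**
- **Fingertips:** they sit about 38 mm above the reported TCP, contrary to the description. My first pinch closed just above the knob without touching it. I measured the offset in both fixed cameras and corrected for it from then on.
- **Side force:** while pushing the slide I saw up to 14 N sideways, from an offset of about 1 mm. It is well under the limits.

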